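Spread a snap ring with its pliers and hold it at the spindle groove

TASK

A snap ring is to be fitted on the upright spindle. First press the fixture's sprung lever down by its pad until the detent catches and holds it (this draws the collar down and bares the groove), and take the hand off it. Then grip the snap-ring pliers by their two upright handles, squeeze them fully so that the ring spreads, lift them out of their rest, and slide the spread ring down over the spindle until it lies level on the lowered collar, at the groove; finish there still holding the pliers squeezed and the ring spread, with the felt cone, bur block and grease tin left where they were.

Things in the scene. Friction and masses are not known exactly. Their poses are not given: they have to be found in the camera images.
- lever (a joint): Angle of the dark steel fork lever of the spindle fixture: 0 = up (sprung), grows as its pad is pressed down; the detent catches at 0.25, end stop 0.254. Pressing at the pad takes 1 to 3 N, rising to about 12 N between 0.15 and 0.2 while the nose rides over the sprung detent roller, then little again down to the rigid stop. Once caught it stays down by itself.
- lever_pad (a point): Centre of the top of the black press pad (28 mm along the lever, 36 mm across); moves with it. 60 mm from the spindle axis on the fixture's -x side, 74 mm above the bench when up, 48 mm when caught (arc about a hinge 106 mm away, beyond the spindle). The detent roller and its post (54 mm high) begin 20 mm beyond the pad's centre. x as the fixture, tilted with the lever.
- groove (a point): Centre of the spindle's groove, on its axis, 54.5 mm above the bench; z up, x and y as the fixture (fixed grey plate 170 x 92 mm; lever pad towards -x). Spindle: upright, steel, 30 mm diameter; groove 7 mm high, 25 mm diameter. With the lever down nothing within 60 mm of the axis but the spindle stands over 51 mm high.
- spindle_top (a point): Centre of the spindle's upper end, 80 mm above the bench, edge chamfered 3 mm. Lower on the spindle slides an aluminium collar, 42 mm outer diameter: its top is 63 mm above the bench with the lever up (hiding the groove), 51 mm with the lever caught (at the groove's lower edge).
- pliers: Snap-ring pliers hanging upright, tips down, by a crossbar (14 x 118 x 10 mm, along y) in the notches of two aluminium posts 92 mm apart, 93 mm high, of a fixed rest. Lift straight up, 12 mm clears the notches. Origin at the pivot, mid crossbar, 88 mm above the bench at the start; z up, y across the handles. The ring sits fast on the tips. 0.18 kg.
- pliers_grip (a point): Midway between the two upright grey handles, 47 mm above the pliers' origin; same axes. Handles: 16 mm wide (x), 20 to 76 mm above the origin, at +y and -y; here 46 mm over their outer faces when released, 32 mm and parallel when fully squeezed (close along y). Full squeeze takes about 8 N a side; 20 to 30 N holds the pliers firmly.
- pliers_left (a joint): Squeeze of the pliers (angle of either handle): 0 = released, ring closed (too narrow for the spindle); 0.16 = fully squeezed against a stop, ring spread to 36 mm inner diameter (3 mm clearance all round the spindle).
- ring_center (a point): Centre of the snap ring as spread, half-way up its 4 mm thickness: 19.5 mm along x and 55 mm below the pliers' origin, so 102 mm below pliers_grip. z is the ring's axis. Lying on the lowered collar it is 1.5 mm below the groove point. Spread ring: 46 mm outer diameter, two lugs at the tips.
- felt_cone: Bystander: cream felt polishing cone, 29 mm diameter, 46 mm high; origin under its base.
- bur_block: Bystander: small light block with burs standing in it, 26 x 62 x 48 mm; origin under its base.
- grease_tin: Bystander: flat round tin, 68 mm diameter, 25 mm high; origin under its base.

How it is judged:
By the outcome, as a careful person would: the job done as asked, in the order asked, and still so for the second after the job is handed in, while the arm keeps its last pose, push and grip.
It also fails if it takes over 64 s, if anything falls off the work surface, if the arm or the gripper's body presses on something with over 40 N, if the wrist force passes 120 N, or if a joint passes its speed limit or range.

ROBOT

A 6-joint arm with a two-finger parallel gripper is mounted at the origin on a cart in front of the work surface, level with it; the furniture and walls round the work are solid. World frame = base frame: x ahead of the robot, y to its left, z up, the work surface at z = 0. Lengths are in mm, angles in degrees, forces in N, time in s.
With the tool pointing down it reaches from about 350 to 775 mm from the base axis. Payload 7.3 kg.
Tool frame: the origin (TCP) lies midway between the tips of the shut fingers; the grasp point (between the pads) lies 19 mm behind it; z points along the fingers, y is the line along which they close (so a half turn about z gives the same grasp; the last joint's range is limited). The gripper opens to 92 mm and grips with 3 to 60 N. Pads are 19 mm wide; open, the fingers measure 130 mm over their backs; the gripper's body (75 mm by 190 mm) begins 47 mm behind the grasp point.
Start: joints at [-85.428, 19.595, 87.324, -0, 73.075, -8.365], TCP at [117.562, -511.688, 226.741] pointing down, gripper open.
Joint ranges: [-145.02, 145.02], [-44.19, 115.74], [2.07, 154.8], [-57.11, 237.11], [16.16, 152.29], [-177.93, 177.93]. Speed limits (degrees/s): [147.25, 147.25, 180, 180, 180, 180].

INTERFACE

Orientations are given as [roll, pitch, yaw] about the fixed x, y, z axes, in that order (R = Rz(yaw) Ry(pitch) Rx(roll)).
In Python, from plant import status, viewer, finish_job gives the robot as it stands.
- The arm moves only by the shell command python3 -m jog 'ROWS' [FORCE]. ROWS is JSON, a list of rows, each a list of 7 numbers: the turn, a rotation vector about the world's x, y, z in degrees, then the shift along the world's x, y, z in cm, then the opening, from 0 (shut) to 1 (fully open). In form: [[ax, ay, az, tx, ty, tz, grip], ...]. A call has 1 to 5 rows; each row is the pose to reach, as a shift and turn from the pose commanded when the call began; what a row does not reach only later rows make up. A row lasts 1/10 s, in which the tool goes at most 50 mm and 8.59 degrees, less where a joint would pass 70% of its speed; a pose out of reach is approached as far as the arm can. A call with a gripper value outside its range is refused whole. The fingers move at their own pace and stop on an object; FORCE is the grip in N (left out, the last holds). Time passes only in rows, so rows that repeat a pose let the fingers close. It gives the time, the measured TCP pose, the force, the opening and the grip force at its end, in the units of the state.
- status.observe(): the state, without advancing time (a new reading comes with each control period).
- viewer.get_image(name): name is "scene" or "top"; returns a dict with "color" (400x640x3 uint8, blue, green, red), "intrinsics" (3x3 intrinsics, pixels), "D" ([k1, k2, p1, p2, k3] as OpenCV has them; the pictures are not rectified), "extrinsics" (4x4, takes a point from world to camera coordinates). Camera axes: x right, y down, z forward; pixel columns grow to the right and rows downward; lengths in mm; the calibration is good to about 2 mm. A picture is of the moment at which its call begins. There is no depth.
- finish_job(): hands the job in; it is judged then, once.
The state is a dict: "clock": time; "joint_pos": joint angles; "qd": joint speeds; "joint_torque": joint torques, N m; "ee_pos": TCP position; "ee_rot": TCP orientation; "contact_force": force on the tool from outside, world axes, zero at the start; "wrist_torque": the same for the moment, N m; "opening": finger opening in mm; "grip_force": force on a finger pad.
Only numpy, scipy, OpenCV 4.12 (cv2) and the standard library are available. Lean on these libraries where they do the work, as an engineer would, in place of code of your own. Each camera call takes 0.05 s, during which the arm holds its last target. There are 200 camera calls.

## Working session

There is one attempt and no reset: what is moved stays moved. The work goes in short steps, Python scripts to look and compute and a shell command to move; the robot and the scene stay as the last step left them, time stands still between calls to the robot, and variables do not carry over. Pictures are saved under pics/ and viewed, at most 10 in all, crops included, and the job is handed in when it is done.

```bash
mkdir -p pics; ls; cat > h.py <<'E'
import numpy as np,cv2,json
from plant import status,viewer
def snap(n,f):
    d=viewer.get_image(n); cv2.imwrite('pics/'+f+'.png',d['color'])
    np.savez('pics/'+f+'.npz',K=d['intrinsics'],D=d['D'],E=d['extrinsics'],c=d['color']); return d
def ray(f,uv,z):
    d=np.load('pics/'+f+'.npz');K=d['K'];E=d['E']
    p=cv2.undistortPoints(np.array([[uv]],float),K,d['D'])[0,0]
    R=E[:3,:3];t=E[:3,3];c=-R.T@t;v=R.T@np.array([p[0],p[1],1]);return c+v*(z-c[2])/v[2]
def proj(f,P):
    d=np.load('pics/'+f+'.npz');E=d['E']
    return cv2.projectPoints(np.array(P,float).reshape(-1,1,3),cv2.Rodrigues(E[:3,:3])[0],E[:3,3],d['K'],d['D'])[0][:,0]
def crop(f,x,y,w,h,s,o):
    c=np.load('pics/'+f+'.npz')['c'][y:y+h,x:x+w];cv2.imwrite('pics/'+o+'.png',cv2.resize(c,None,fx=s,fy=s,interpolation=cv2.INTER_CUBIC))
E
python3 - <<'E'
from h import *
for n in('scene','top'):
    d=snap(n,n+'0');E=np.array(d['extrinsics']);print(n,-E[:3,:3].T@E[:3,3],E[:3,:3])
print(status.observe())
E
```

```text
pics
scene [-188.37791797  572.66263114  570.66613944] [[-0.62222373 -0.78270506 -0.01450546]
 [-0.34174304  0.28825124 -0.8944959 ]
 [ 0.70430769 -0.55161944 -0.44684077]]
top [ 309.98033403   -6.50042828 1154.65685578] [[ 0.02638624 -0.99950761 -0.0169797 ]
 [-0.98014985 -0.02252901 -0.19697387]
 [ 0.19649435  0.02184005 -0.98026169]]
{'clock': 0.1, 'joint_pos': array([-8.54263554e+01,  1.96333224e+01,  8.73712454e+01,  6.11494579e-04,
        7.30746279e+01, -8.36360254e+00]), 'qd': array([ 0.05903663, -0.10688875, -0.17436195,  0.03962199,  0.05641161,
       -0.06168873]), 'joint_torque': array([ 2.05439705e-03, -4.32004237e+01, -2.44694227e+01,  7.19339051e-02,
        5.26567816e-02, -4.95258269e-05]), 'ee_pos': array([ 117.54912112, -511.30359165,  226.10962343]), 'ee_rot': array([-1.79921732e+02, -1.20978997e-02,  1.29370604e+01]), 'contact_force': array([-0.687106  ,  0.44598771, -0.70588601]), 'wrist_torque': array([-0.05847235, -0.01862665, -0.01348265]), 'grip_force': 0.0, 'opening': 91.99950736445601}
```

View pics/top0.png

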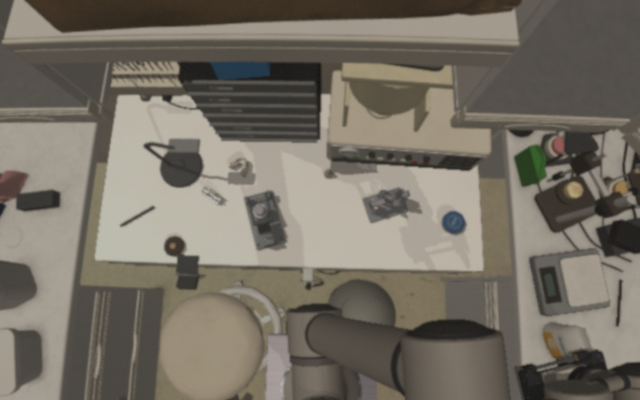

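View pics/scene0.png

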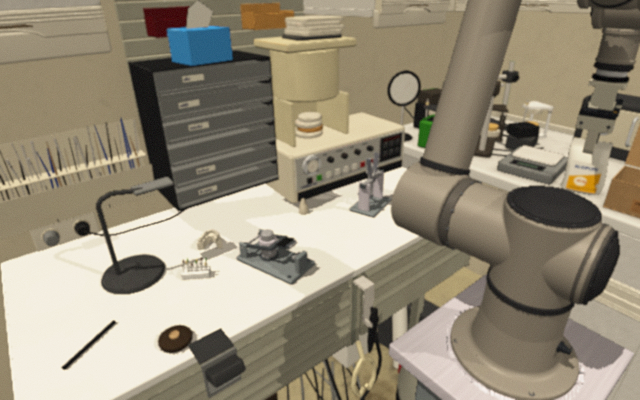

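Top: the fixture is at about (266,220), the pliers rest at (392,203), the cone at (330,174), the bur block at (213,196), and a tin at (453,222). Scene: the fixture is at (275,252) and the pliers at (370,195). I'll enlarge these.

```bash
python3 - <<'E'
from h import *
a=np.load('pics/top0.npz')['c'];b=np.load('pics/scene0.npz')['c']
r=lambda c,x,y:cv2.resize(c[y:y+75,x:x+100],None,fx=4,fy=4,interpolation=cv2.INTER_CUBIC)
m=np.vstack([np.hstack([r(a,220,180),r(a,345,165)]),np.hstack([r(b,225,215),r(b,325,145)])])
cv2.imwrite('pics/m.png',m)
for uv,z in(((262,211),80),((390,203),90),((267,220),10)):print(ray('top0',uv,z))
E
```

```text
[501.8814731  181.76608738  80.        ]
[ 531.88063779 -185.80233793   90.        ]
[486.74475795 177.07326286  10.        ]
```

View pics/m.png

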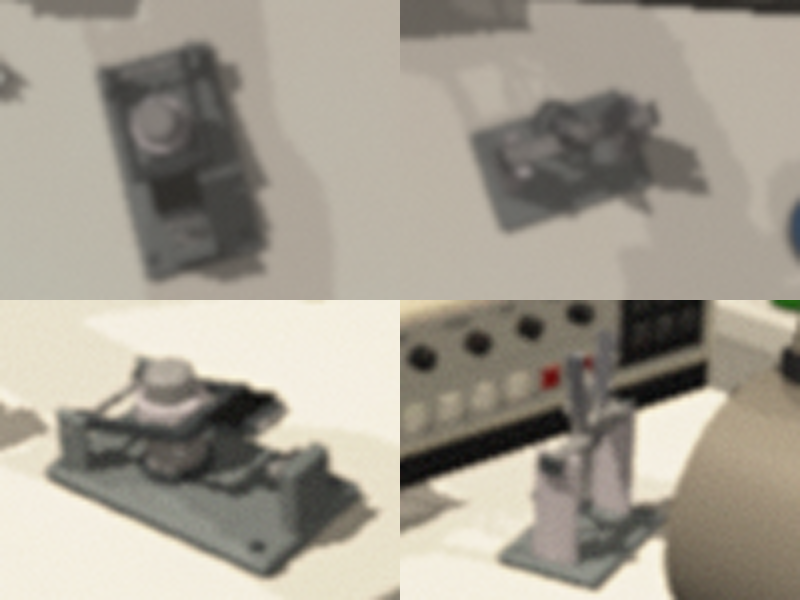

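Montage, in source pixels. In top, the spindle top is at (262,210), the pad at (264.5,227.5), and the plate corners at (244.5,197), (273,190.5) and (257.5,250). In scene, the spindle top is at (267.5,232.5) and the handle tops are at (369,159) and (376,152.5).

```bash
python3 - <<'E'
from h import *
np.set_printoptions(precision=1,suppress=True)
def R(f,L,z):
  for uv in L: print(f,uv,z,ray(f,uv,z))
R('top0',[(262,209.5)],80);R('scene0',[(267.5,232.5)],80);R('top0',[(264.5,227.5)],74)
R('top0',[(244.5,197),(273,190.5),(257.5,250),(286,243)],10)
R('scene0',[(237,333-215+215-0)],10) if 0 else None
R('scene0',[(236.5,258.5),(292,284),(290+25,263+0)],10)
R('scene0',[(369,159),(376,152.5)],164)
R('scene0',[(225+138+0-0,263-145+145-75-0)],93)if 0 else None
R('scene0',[(325+155/4,145+157/4),(325+215/4,145+107/4)],93)
R('top0',[(373,202.5)],93)
R('top0',[(362.5,198),(371,223),(407.5,214),(400,188)],8)
R('scene0',[(325+100/4,145+255/4),(325+195/4,145+288/4)],8)
E
```

```text
top0 (262, 209.5) 80 [506.3 182.   80. ]
scene0 (267.5, 232.5) 80 [501.5 192.7  80. ]
top0 (264.5, 227.5) 74 [454.8 172.9  74. ]
top0 (244.5, 197) 10 [557.3 251.2  10. ]
top0 (273, 190.5) 10 [579.9 163.3  10. ]
top0 (257.5, 250) 10 [394.4 201.1  10. ]
top0 (286, 243) 10 [417.8 115.7  10. ]
scene0 (236.5, 258.5) 10 [548.4 256.1  10. ]
scene0 (292, 284) 10 [388.4 206.9  10. ]
scene0 (315, 263) 10 [416.1 122.9  10. ]
scene0 (369, 159) 164 [ 525.6 -150.9  164. ]
scene0 (376, 152.5) 164 [ 547.9 -200.5  164. ]
scene0 (363.75, 184.25) 93 [ 525.8 -134.5   93. ]
scene0 (378.75, 171.75) 93 [ 559.3 -228.1   93. ]
top0 (373, 202.5) 93 [ 531.6 -136.8   93. ]
top0 (362.5, 198) 8 [ 562.8 -114.8    8. ]
top0 (371, 223) 8 [ 485.3 -141.     8. ]
top0 (407.5, 214) 8 [ 515.8 -253.     8. ]
top0 (400, 188) 8 [ 597.3 -231.3    8. ]
scene0 (350.0, 208.75) 8 [ 559.2 -115.4    8. ]
scene0 (373.75, 217.0) 8 [ 481.4 -134.3    8. ]
```

```bash
python3 -m jog '[[0,0,4,20,15,0,0],[0,0,4,20,15,0,0],[0,0,4,20,15,0,0],[0,0,4,20,15,0,0],[0,0,4,20,15,0,0]]' 20
python3 -m jog '[[0,0,0,8,23,0,0],[0,0,0,8,23,0,0],[0,0,0,8,23,0,0],[0,0,0,8,23,0,0],[0,0,0,8,23,0,0]]'
python3 -m jog '[[0,0,0,5,23,0,0],[0,0,0,5,23,0,0],[0,0,0,5,23,0,0],[0,0,0,5,23,0,0],[0,0,0,5,23,0,0]]'
python3 -m jog '[[0,0,0,0,7,-9,0],[0,0,0,0,7,-9,0],[0,0,0,0,7,-9,0],[0,0,0,0,7,-9,0]]'
python3 - <<'E'
from h import *
snap('top','t1');snap('scene','s1')
print(status.observe())
a=np.load('pics/top0.npz')['c'];b=np.load('pics/s1.npz')['c'];a1=np.load('pics/t1.npz')['c']
r=lambda c,x,y:cv2.resize(c[y:y+60,x:x+80],None,fx=5,fy=5,interpolation=cv2.INTER_CUBIC)
cv2.imwrite('pics/m1.png',np.vstack([np.hstack([r(a1,225,190),r(a1,350,165)]),np.hstack([r(b,235,205),r(b,335,150)])]))
E
```

```text
clock: 0.6
ee_pos: [318.7, -360.1, 226.5]
ee_rot: [-180.0, 0.0, 16.9]
contact_force: [0.4, -0.4, 0.2]
opening: 56.2
grip_force: 0.0
clock: 1.1
ee_pos: [397.6, -129.3, 226.6]
ee_rot: [-180.0, 0.0, 17.0]
contact_force: [0.5, -1.1, 0.6]
opening: 16.5
grip_force: 0.0
clock: 1.6
ee_pos: [447.4, 101.2, 226.6]
ee_rot: [-180.0, 0.0, 17.0]
contact_force: [0.3, -0.4, -0.2]
opening: 0.2
grip_force: 0.0
clock: 2.0
ee_pos: [446.3, 168.8, 135.3]
ee_rot: [-180.0, 0.2, 17.1]
contact_force: [0.7, -0.3, 0.8]
opening: 0.2
grip_force: 0.0
{'clock': 2.1, 'joint_pos': array([ 1.13430231e+01,  2.03284277e+01,  1.01897318e+02, -3.68574824e-02,
        5.77087706e+01,  8.44234301e+01]), 'qd': array([-0.91865273, -1.29651345, -0.57529577,  0.05108615, -0.15332923,
        0.18000987]), 'joint_torque': array([ 7.99484700e-01, -3.88189709e+01, -2.00655323e+01,  8.81222938e-02,
       -6.38243090e-02,  1.66821649e-02]), 'ee_pos': array([448.32286783, 167.67950118, 137.73044451]), 'ee_rot': array([ 1.79962605e+02, -6.21383264e-02,  1.69392856e+01]), 'contact_force': array([0.9183461 , 0.10292216, 0.46899807]), 'wrist_torque': array([ 0.02954123, -0.05002828,  0.00344975]), 'grip_force': 0.0, 'opening': 0.30576762603830626}
```

View pics/m1.png

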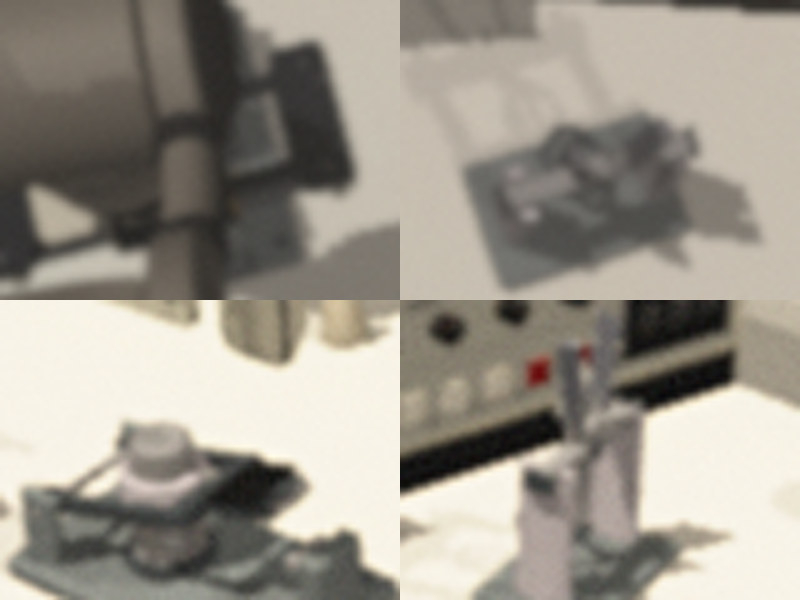

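The fingers are over the pad. The spindle top is still at scene (267.6,232.6) and the handle tops at (369,159) and (375.6,153). Now I'll press the lever.

```bash
python3 -m jog '[[0,0,0,-0.1,0.1,-5.5,0],[0,0,0,-0.1,0.1,-5.5,0],[0,0,0,-0.1,0.1,-5.5,0]]'
python3 -m jog '[[0,0,0,0,0,-0.3,0],[0,0,0,0,0,-0.6,0],[0,0,0,0,0,-0.9,0],[0,0,0,0,0,-1.2,0],[0,0,0,0,0,-1.2,0]]'
```

```text
clock: 2.4
ee_pos: [446.7, 168.3, 82.4]
ee_rot: [180.0, 0.1, 16.9]
contact_force: [-0.3, -0.5, -0.1]
opening: 1.1
grip_force: 0.0
clock: 2.9
ee_pos: [446.5, 169.3, 69.7]
ee_rot: [180.0, 0.0, 16.9]
contact_force: [-0.2, -0.8, 1.2]
opening: 0.6
grip_force: 0.2
```

```bash
python3 -m jog '[[0,0,0,0,0,-0.3,0],[0,0,0,0,0,-0.6,0],[0,0,0,0,0,-0.9,0],[0,0,0,0,0,-1.2,0],[0,0,0,0,0,-1.2,0]]'
python3 -m jog '[[0,0,0,0,0,-0.2,0],[0,0,0,0,0,-0.4,0],[0,0,0,0,0,-0.6,0],[0,0,0,0,0,-0.6,0]]'
```

```text
clock: 3.4
ee_pos: [446.4, 169.3, 58.4]
ee_rot: [180.0, 0.0, 16.9]
contact_force: [-3.7, -0.6, 12.0]
opening: 0.5
grip_force: 6.0
clock: 3.8
ee_pos: [446.4, 169.3, 51.4]
ee_rot: [180.0, 0.0, 16.9]
contact_force: [-0.2, -0.7, 0.4]
opening: 0.3
grip_force: 0.1
```

```bash
python3 -m jog '[[0,0,0,0,0,-0.15,0],[0,0,0,0,0,-0.3,0],[0,0,0,0,0,-0.3,0]]'
python3 -m jog '[[0,0,0,0,0,-0.1,0],[0,0,0,0,0,-0.15,0],[0,0,0,0,0,-0.15,0]]'
```

```text
clock: 4.1
ee_pos: [446.8, 169.4, 48.5]
ee_rot: [180.0, -0.0, 16.9]
contact_force: [1.2, -1.1, -0.4]
opening: 0.3
grip_force: 0.0
clock: 4.4
ee_pos: [446.8, 169.4, 47.5]
ee_rot: [180.0, -0.0, 16.9]
contact_force: [-1.5, -0.1, 4.7]
opening: 0.5
grip_force: 2.2
```

```bash
python3 -m jog '[[0,0,0,0,0,-0.1,0],[0,0,0,0,0,-0.15,0],[0,0,0,0,0,-0.15,0]]'
python3 -m jog '[[0,0,0,0,0,4,0],[0,0,0,0,0,8,0.3],[0,0,0,-1,-6,18,1],[0,0,0,-1,-12,18,1],[0,0,0,-1,-15,18,1]]'
python3 - <<'E'
from h import *
snap('top','t2');snap('scene','s2')
a=np.load('pics/t2.npz')['c'];b=np.load('pics/s2.npz')['c']
r=lambda c,x,y:cv2.resize(c[y:y+60,x:x+80],None,fx=5,fy=5,interpolation=cv2.INTER_CUBIC)
cv2.imwrite('pics/m2.png',np.hstack([r(a,225,190),r(b,235,205)]))
E
```

```text
clock: 4.7
ee_pos: [446.8, 169.4, 46.6]
ee_rot: [180.0, -0.1, 16.9]
contact_force: [-2.9, -0.1, 11.1]
opening: 0.9
grip_force: 5.9
clock: 5.2
ee_pos: [438.3, 53.7, 214.4]
ee_rot: [179.9, -0.2, 17.1]
contact_force: [1.1, -0.9, -0.4]
opening: 27.8
grip_force: 0.0
```

View pics/m2.png

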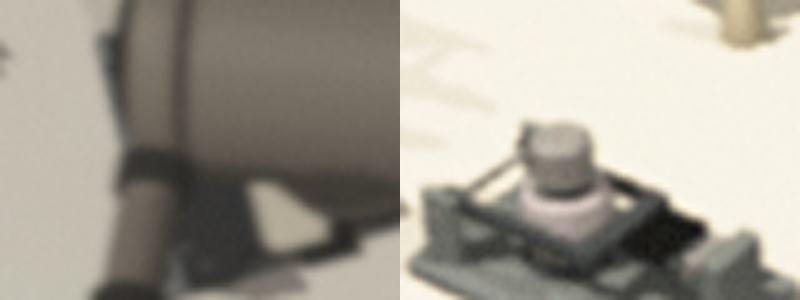

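Scene shows the lever caught: the pad is low, the collar is down, and the groove is bared around (267,243). Next I'll overlay a pliers model with both ring directions.

```bash
python3 - <<'E'
from h import *
yaw=np.radians(17);o=np.array([540,-181,88.]);X=np.array([np.cos(yaw),np.sin(yaw),0]);Y=np.array([-np.sin(yaw),np.cos(yaw),0]);Z=np.array([0,0,1.])
ims=[]
for f,x,y in(('top0',352,168),('scene0',342,145)):
    s=8;c=np.load('pics/'+f+'.npz')['c'][y:y+72,x:x+50];m=cv2.resize(c,None,fx=s,fy=s,interpolation=cv2.INTER_CUBIC)
    raw=m.copy()
    dr=lambda P,col:cv2.polylines(m,[np.int32((proj(f,P)-[x,y]+.5)*s)],False,col,1)
    for sg in(1,-1):
        dr([o+Y*sg*59+Z*5+X*7,o-Y*0+Z*5+X*7],(0,0,255))
        dr([o+Y*sg*18+Z*20,o+Y*sg*23+Z*76],(0,255,0))
        C=o+sg*19.5*X-55*Z
        dr([C+19*(np.cos(t)*X+np.sin(t)*Y) for t in np.linspace(0,6.3,25)],(255,0,0) if sg>0 else (0,255,255))
    ims.append(m)
cv2.imwrite('pics/m3.png',np.hstack(ims))
E
```

```text
(no output)
```

View pics/m3.png

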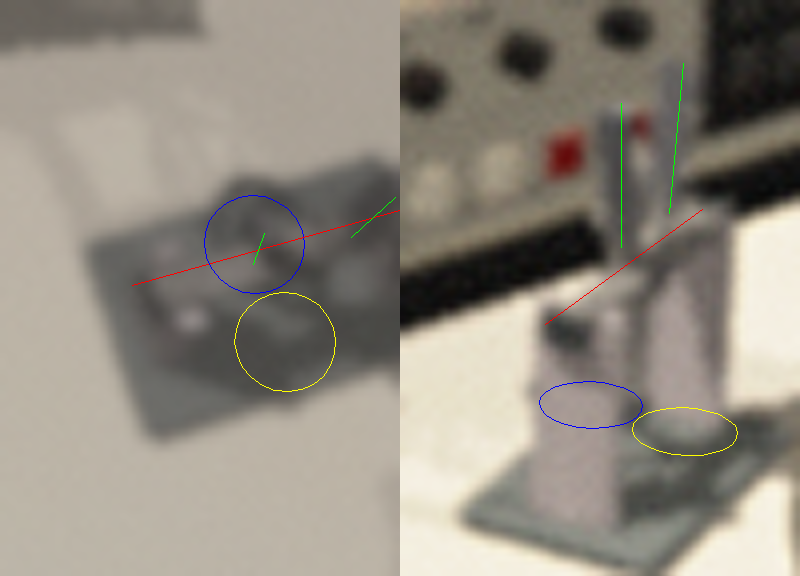

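The handles match within about 2 mm. The ring side isn't clear in these views, but it will show once the pliers are lifted. I'll move above the handles now.

```bash
python3 -m jog '[[0,0,0,10,-20,2,1],[0,0,0,10,-20,2,1],[0,0,0,10,-20,2,1],[0,0,0,10,-20,2,1],[0,0,0,10,-20,2,1]]'
python3 -m jog '[[0,0,0,0,0,0,1],[0,0,0,0,0,0,1]]'
python3 - <<'E'
from h import *
snap('top','t3');snap('scene','s3')
a=np.load('pics/t3.npz')['c'];b=np.load('pics/s3.npz')['c']
r=lambda c,x,y:cv2.resize(c[y:y+100,x:x+80],None,fx=5,fy=5,interpolation=cv2.INTER_CUBIC)
cv2.imwrite('pics/m4.png',np.hstack([r(a,345,140),r(b,335,115)]))
E
```

```text
clock: 5.8
ee_pos: [539.2, -148.8, 231.6]
ee_rot: [180.0, -0.0, 16.8]
contact_force: [-0.2, 0.7, -0.5]
opening: 76.0
grip_force: 0.0
clock: 6.0
ee_pos: [537.6, -145.1, 231.2]
ee_rot: [-179.9, 0.1, 16.9]
contact_force: [1.0, 0.2, 0.2]
opening: 89.6
grip_force: 0.0
```

View pics/m4.png

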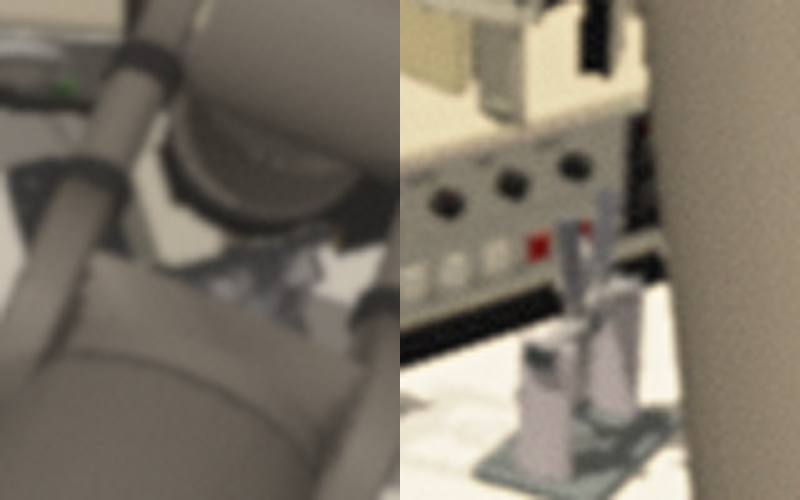

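The scene view shows the fingertips at about (355,139) and (374,130) and the handle tops at (368.5,159) and (376,153). I'll use the tips to find the camera bias.

```bash
python3 - <<'E'
from h import *
y=np.radians(17);Y=np.array([-np.sin(y),np.cos(y),0])
T=np.array([537.6,-145.1,231.2])
print(proj('s3',[T,T+Y*50,T-Y*50]),ray('s3',(364.5,134.5),231))
print(ray('s3',(368.5,159),164),ray('s3',(376,153),164))
E
```

```text
[[365.18437061 134.70187261]
 [355.69967035 139.96383149]
 [374.02492803 129.79921154]] [ 540.42601442 -145.32004216  231.        ]
[ 526.46679619 -149.87756664  164.        ] [ 545.16051454 -197.68375239  164.        ]
```

```bash
python3 -m jog '[[0,0,0,0,-3.2,0,1],[0,0,0,0,-3.2,-3,1],[0,0,0,0,-3.2,-6,1],[0,0,0,0,-3.2,-6,1]]'
python3 -m jog '[[0,0,0,0,0,-1.5,1],[0,0,0,0,0,-3,1],[0,0,0,0,0,-4.5,1],[0,0,0,0,0,-5.4,1],[0,0,0,0,0,-5.4,1]]'
python3 -m jog '[[0,0,0,0,0,0,0.6],[0,0,0,0,0,0,0.6],[0,0,0,0,0,0,0.6]]' 10
```

```text
clock: 6.5
ee_pos: [535.4, -175.3, 168.8]
ee_rot: [-179.7, 0.3, 17.0]
contact_force: [-0.0, 0.7, -0.2]
opening: 91.6
grip_force: 0.0
clock: 7.0
ee_pos: [537.7, -176.8, 118.3]
ee_rot: [-180.0, 0.0, 17.0]
contact_force: [0.6, -0.2, 0.5]
opening: 91.9
grip_force: 0.0
clock: 7.3
ee_pos: [538.3, -177.8, 119.1]
ee_rot: [179.9, -0.1, 16.9]
contact_force: [-0.4, -0.0, -0.1]
opening: 72.8
grip_force: 0.0
```

```bash
python3 -m jog '[[0,0,0,0,0,0,0.53],[0,0,0,0,0,0,0.5],[0,0,0,0,0,0,0.48]]' 5
python3 -m jog '[[0,0,0,0,0,0,0.46],[0,0,0,0,0,0,0.44],[0,0,0,0,0,0,0.42],[0,0,0,0,0,0,0.42]]' 5
```

```text
clock: 7.6
ee_pos: [539.3, -179.5, 119.6]
ee_rot: [179.7, -0.2, 16.9]
contact_force: [1.7, -7.7, 6.0]
opening: 48.4
grip_force: 3.9
clock: 8.0
ee_pos: [539.6, -179.5, 120.2]
ee_rot: [179.7, -0.2, 16.9]
contact_force: [1.6, -5.4, 8.0]
opening: 38.4
grip_force: 4.9
```

```bash
python3 -m jog '[[0,0,0,0.05,-0.2,0.1,0.42],[0,0,0,0.05,-0.3,0.2,0.42]]' 5
python3 -m jog '[[0,0,0,0,0,0,0.3],[0,0,0,0,0,0,0.3],[0,0,0,0,0,0,0.3],[0,0,0,0,0,0,0.3]]' 20
```

```text
clock: 8.2
ee_pos: [538.2, -180.5, 120.2]
ee_rot: [-180.0, 0.0, 16.9]
contact_force: [0.3, -0.1, -1.7]
opening: 38.4
grip_force: 3.7
clock: 8.6
ee_pos: [538.7, -180.9, 120.6]
ee_rot: [179.9, -0.0, 16.9]
contact_force: [0.8, -2.3, 4.8]
opening: 31.6
grip_force: 20.0
```

```bash
python3 -m jog '[[0,0,0,0,0,0.0,0.25],[0,0,0,0,0,0.5,0.25],[0,0,0,0,0,1.5,0.25],[0,0,0,0,0,2.5,0.25],[0,0,0,0,0,2.5,0.25]]' 28
python3 -m jog '[[0,0,0,0,0,2,0.25],[0,0,0,0,0,5,0.25],[0,0,0,0,0,8,0.25],[0,0,0,0,0,8,0.25],[0,0,0,0,0,8,0.25]]'
python3 - <<'E'
from h import *
snap('top','t4');snap('scene','s4')
a=np.load('pics/t4.npz')['c'];b=np.load('pics/s4.npz')['c']
r=lambda c,x,y:cv2.resize(c[y:y+100,x:x+80],None,fx=5,fy=5,interpolation=cv2.INTER_CUBIC)
cv2.imwrite('pics/m5.png',np.hstack([r(a,345,140),r(b,325,90)]))
E
```

```text
clock: 9.1
ee_pos: [538.7, -180.3, 146.3]
ee_rot: [180.0, -0.1, 16.9]
contact_force: [0.2, 0.2, -2.1]
opening: 31.0
grip_force: 28.0
clock: 9.6
ee_pos: [538.1, -180.2, 225.0]
ee_rot: [-180.0, 0.0, 16.9]
contact_force: [-0.8, -0.8, -2.1]
opening: 30.9
grip_force: 28.0
```

View pics/m5.png

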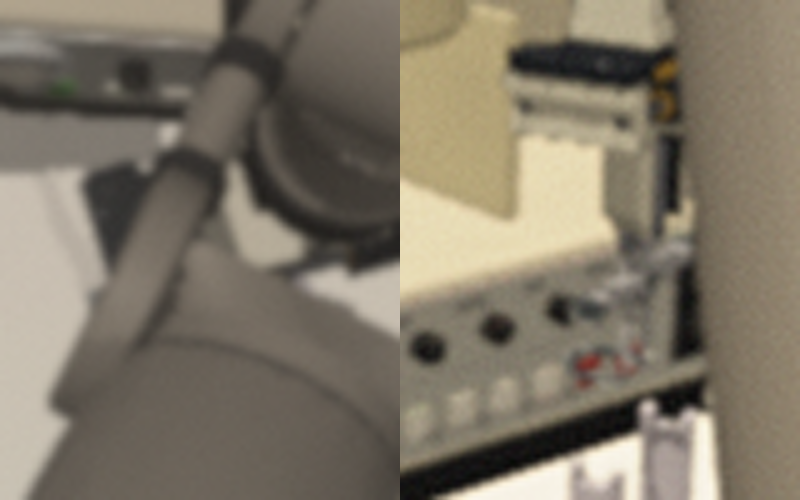

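The pliers are lifted and squeezed (31 mm). The ring seems to be on the left (+x) side, at about (443,162) in source pixels. I'll carry them towards the spindle and look again there.

```bash
python3 -m jog '[[0,0,0,-0.5,3,0,0.25],[0,0,0,-1,7,0,0.25],[0,0,0,-1.5,11,0,0.25],[0,0,0,-2,15,0,0.25],[0,0,0,-2.5,18,0,0.25]]'
python3 -m jog '[[0,0,0,-0.7,4,0,0.25],[0,0,0,-1.2,8,0,0.25],[0,0,0,-2,12,0,0.25],[0,0,0,-2.6,16,0,0.25],[0,0,0,-2.8,18,0,0.25]]'
python3 -m jog '[[0,0,0,0,0,0,0.25],[0,0,0,0,0,0,0.25],[0,0,0,0,0,0,0.25]]'
python3 - <<'E'
from h import *
snap('top','t5');snap('scene','s5')
a=np.load('pics/t5.npz')['c'];b=np.load('pics/s5.npz')['c']
r=lambda c,x,y:cv2.resize(c[y:y+100,x:x+80],None,fx=5,fy=5,interpolation=cv2.INTER_CUBIC)
cv2.imwrite('pics/m6.png',np.hstack([r(a,225,150),r(b,225,165)]))
print(status.observe()['ee_pos'])
E
```

```text
clock: 10.2
ee_pos: [512.0, 1.6, 223.7]
ee_rot: [-179.9, 0.2, 17.0]
contact_force: [0.5, -0.5, -0.4]
opening: 31.1
grip_force: 28.0
clock: 10.7
ee_pos: [483.6, 182.1, 223.8]
ee_rot: [-179.9, 0.2, 17.1]
contact_force: [0.1, -1.1, -1.6]
opening: 30.9
grip_force: 28.0
clock: 11.0
ee_pos: [485.3, 178.3, 224.6]
ee_rot: [180.0, 0.1, 16.9]
contact_force: [0.0, -0.1, -1.9]
opening: 30.8
grip_force: 28.0
[485.5154229  178.26051269 224.96061126]
```

View pics/m6.png

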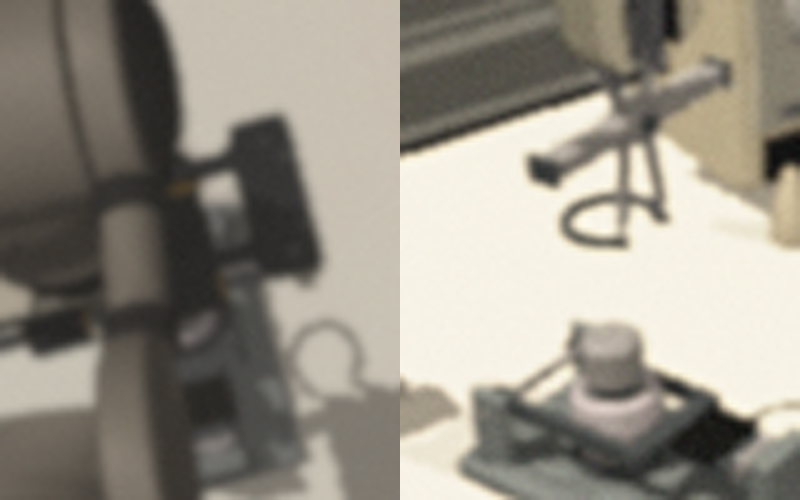

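The scene view shows the ring spread with its lugs towards the pliers, on the +x side and level. Its ellipse spans about x 257–278.6 and y 204–214 in source pixels. The spindle top is centred near (267.2,232.5). I'll refine both numerically.

```bash
python3 - <<'E'
from h import *
np.set_printoptions(precision=1,suppress=True,linewidth=200)
g=cv2.cvtColor(np.load('pics/s5.npz')['c'],cv2.COLOR_BGR2GRAY).astype(int)
# ring: dark pixels, weights
x0,x1,y0,y1=254,282,200,217
print(g[y0:y1,x0:x1])
print('spindle scene rows 228-246');print(g[226:254:1,256:280])
t=cv2.cvtColor(np.load('pics/top0.npz')['c'],cv2.COLOR_BGR2GRAY).astype(int)
print('top');print(t[200:222,250:275])
E
```

```text
[[ 59  57  86 147 190 220 238 243 244 243 243 243 244 239 197 136 156 222 242 242 218 155 128 180 233 243 243 242]
 [ 99  82 116 185 232 241 244 244 243 244 243 245 243 237 190 133 157 221 243 243 228 173 130 173 228 244 243 243]
 [185 158 169 217 241 244 245 244 244 242 243 239 239 221 180 137 151 208 241 244 238 189 135 163 222 242 244 242]
 [237 230 232 239 242 245 243 240 236 226 208 198 186 171 145 125 132 168 207 224 222 188 132 148 216 239 243 243]
 [243 242 243 244 243 237 225 200 178 152 135 118 115 114 119 115 105 115 136 162 167 148 126 141 208 239 243 243]
 [243 243 244 242 228 194 156 121 113 108 123 141 150 146 137 122 115 123 132 120 115 103 103 148 210 242 242 242]
 [242 245 242 228 178 126 102 122 147 177 202 224 227 213 175 141 147 184 200 176 133  94 101 148 214 240 244 243]
 [243 243 233 191 136 106 146 198 228 236 240 242 243 234 195 145 162 216 238 233 189 123  92 124 189 234 242 242]
 [243 240 220 155 112 151 208 241 245 243 243 244 243 235 192 148 171 227 243 243 225 166 110 108 158 220 241 243]
 [243 239 215 143 119 183 234 246 247 245 243 244 242 235 193 157
[... 5226 characters left out ...]
 135 131 120 110 105 100  94  91  91  91  85  74  65  59  61  65  63  63  66  67]
 [101  87  77  86 108 126 131 130 126 123 117 109 100  94  87  78  69  62  60  62  65  65  62  68  68]
 [103  90  81  82  97 108 114 121 124 126 123 115 101  86  78  73  68  62  62  62  65  65  64  65  67]
 [107  94  81  80  90  99 101 101 100 101  98  94  86  76  70  69  68  68  67  66  68  65  64  64  67]
 [111  97  85  79  87  97  95  87  79  78  74  74  73  72  70  72  70  68  67  66  65  62  61  64  68]
 [116 100  87  77  82  90  90  82  75  72  71  71  72  72  72  71  68  66  64  61  60  61  59  63  67]
 [121 103  88  77  75  80  79  76  75  74  71  72  70  69  69  69  67  60  58  58  60  61  65  68  73]]
```

```bash
python3 - <<'E'
from h import *
from scipy.optimize import least_squares
np.set_printoptions(precision=1,suppress=True,linewidth=200)
P=[(257.7,209),(264,204.4),(264,213.1),(260,206.2),(260,212),(262,213-.3+0),(271,204.5),(273,205)]
Q=np.array([ray('s5',p,137.3)[:2] for p in P])
r=least_squares(lambda c:np.hypot(*(Q-c[:2]).T)-c[2],[500,187,20],loss='soft_l1');print('ring',r.x,r.fun)
r2=least_squares(lambda c:np.hypot(*(Q-c[:2]).T)-20.5,[500,187],loss='soft_l1');print('ring fixed r',r2.x)
print('ring predicted',np.array([485.4,178.3])+19.5*np.array([.956,.292]))
t=np.linspace(0,2*np.pi,200)
def cyl(f,c,parts):
    return np.vstack([proj(f,np.c_[c[0]+rr*np.cos(t),c[1]+rr*np.sin(t),0*t+z]) for rr,z in parts])
def fs(c):
    a=cyl('s5',c,[(15,77),(15,65)]);b=cyl('s5',c,[(12,80),(15,77)])
    return [a[:,0].min()-259.5,a[:,0].max()-273.05,b[:,1].min()-229.1]
s=least_squares(fs,[504,187]);print('spindle scene',s.x,s.fun)
# top view: collar up (42 dia, top z=63): left edge ~251.7 at row 211 ; lower edge ~218 at col 258
def ft(c):
    a=cyl('top0',c,[(21,63)])
    return [a[:,0].min()-251.6,a[:,1].max()-218.3]
s=least_squares(ft,[504,187]);print('spindle top',s.x,s.fun)
E
```

```text
ring [508.3 185.3  20.6] [-0.2  1.1  0.4 -0.2 -0.2 -0.  -0.3 -0.1]
ring fixed r [508.4 185.4]
ring predicted [504. 184.]
spindle scene [506.  193.9] [ 0. -0.  0.]
spindle top [504.  194.4] [ 0. -0.]
```

```bash
python3 -m jog '[[0,0,0,-0.3,0.9,-1,0.25],[0,0,0,-0.3,0.9,-2.4,0.25],[0,0,0,-0.3,0.9,-3.8,0.25],[0,0,0,-0.3,0.9,-4.7,0.25],[0,0,0,-0.3,0.9,-4.7,0.25]]'
python3 - <<'E'
from h import *
np.set_printoptions(precision=1,suppress=True,linewidth=200)
snap('scene','s6');o=status.observe();print(o['ee_pos'],o['ee_rot'],o['contact_force'])
g=cv2.cvtColor(np.load('pics/s6.npz')['c'],cv2.COLOR_BGR2GRAY).astype(int)
print(g[216:244,254:282])
E
```

```text
clock: 11.6
ee_pos: [481.5, 188.2, 176.7]
ee_rot: [-180.0, 0.2, 16.9]
contact_force: [-0.1, -0.0, -2.1]
opening: 30.9
grip_force: 28.0
[482.1 188.3 177.7] [-180.     0.1   16.9] [ 0.2  0.1 -2.1]
[[225 211 194 172 146 124 112 106 104 105 106 124 132 120 111 141 197 216 181 130 148 216 242 245 243 244 242 243]
 [195 189 183 177 159 139 122 108 107 121 153 174 181 154 120 156 220 239 208 143 136 197 237 243 243 243 243 242]
 [171 172 176 165 153 126 111 108 129 172 212 231 224 177 129 161 219 242 221 162 128 181 232 243 243 244 242 242]
 [131 143 149 138 125 113 121 150 184 225 242 245 237 188 134 162 224 240 232 180 131 169 228 244 245 243 243 243]
 [ 90  99 110 113 117 140 178 216 235 241 245 245 237 188 136 172 228 244 239 199 135 157 221 242 244 243 243 242]
 [ 60  73  99 124 159 197 226 242 245 246 246 247 238 192 138 176 232 244 244 209 148 143 206 240 244 243 242 244]
 [ 56  85 134 183 220 236 245 244 245 242 241 243 228 174 135 167 226 243 244 220 161 136 189 234 244 243 243 244]
 [ 70 117 190 234 243 244 242 241 232 221 210 202 181 146 119 148 195 223 233 211 160 130 174 230 24
[... 1615 characters left out ...]
 244 243]
 [186 163 168 198 215 194 145 110 101  86  95 100 111 116 113 107 109 103  99 125 162 191 212 232 241 247 245 245]
 [143 172 215 234 237 213 162 126 112  94  93 100 103 110 111 109 109 101  97 107 118 132 143 169 206 231 240 241]
 [178 219 238 240 235 207 169 149 128 109 101  98 102 109 111 113 112 108 101  96 112 110 100  95 124 154 177 210]
 [233 240 241 228 204 186 174 164 142 119 107 103 102 106 111 108 100  95  85  93 110 116  96  71  55  68  92 126]
 [241 239 224 191 163 174 184 165 133 111 101  98  90  95  95  94  85  74  76  94 112 123 114  88  58  40  41  60]
 [222 202 176 149 147 178 190 170 132 108  86  76  70  73  70  65  65  68  92 126 144 145 133 121 108  84  63  47]]
```

```bash
python3 - <<'E'
from h import *
from scipy.optimize import least_squares
np.set_printoptions(precision=1,suppress=True,linewidth=200)
P=[(256.8,229.3),(264,224.5),(260,226.1),(258,232.2),(259,232.8),(264,233.9),(271,225),(262,225.1-.1)]
for z in(88,90):
  Q=np.array([ray('s6',p,z)[:2] for p in P])
  r2=least_squares(lambda c:np.hypot(*(Q-c[:2]).T)-20.5,[500,187],loss='soft_l1');print('ring',z,r2.x,r2.fun)
E
```

```text
ring 88 [505.7 194.3] [-0.2  0.6 -0.7  0.1  0.   0.2 -0.3  0.5]
ring 90 [502.7 195.8] [-0.2  0.5 -0.7  0.1  0.   0.1 -0.4  0.4]
```

```bash
python3 -m jog '[[0,0,0,0.05,-0.1,-0.4,0.25],[0,0,0,0.05,-0.1,-0.8,0.25],[0,0,0,0.05,-0.1,-1.2,0.25],[0,0,0,0.05,-0.1,-1.5,0.25],[0,0,0,0.05,-0.1,-1.5,0.25]]' 30
python3 -m jog '[[0,0,0,0,0,-0.3,0.25],[0,0,0,0,0,-0.6,0.25],[0,0,0,0,0,-0.6,0.25]]'
```

```text
clock: 12.15
ee_pos: [482.7, 187.3, 162.8]
ee_rot: [180.0, 0.0, 16.9]
contact_force: [-0.4, 0.5, -2.0]
opening: 30.7
grip_force: 30.0
clock: 12.45
ee_pos: [482.6, 187.3, 156.8]
ee_rot: [180.0, 0.0, 16.9]
contact_force: [-0.5, 0.6, -1.1]
opening: 30.7
grip_force: 30.0
```

```bash
python3 -m jog '[[0,0,0,0,0,-0.3,0.25],[0,0,0,0,0,-0.6,0.25],[0,0,0,0,0,-0.9,0.25],[0,0,0,0,0,-1.2,0.25],[0,0,0,0,0,-1.2,0.25]]'
python3 -m jog '[[0,0,0,0,0,-0.1,0.25],[0,0,0,0,0,-0.2,0.25],[0,0,0,0,0,-0.2,0.25]]'
python3 - <<'E'
from h import *
snap('scene','s7');crop('s7',235,190,70,60,9,'m7')
E
```

```text
clock: 12.95
ee_pos: [482.6, 187.3, 144.7]
ee_rot: [180.0, 0.1, 16.9]
contact_force: [0.0, -0.1, -1.9]
opening: 30.8
grip_force: 30.0
clock: 13.25
ee_pos: [482.9, 187.3, 143.2]
ee_rot: [180.0, 0.0, 16.9]
contact_force: [-0.7, -0.4, -2.5]
opening: 30.9
grip_force: 30.0
```

View pics/m7.png

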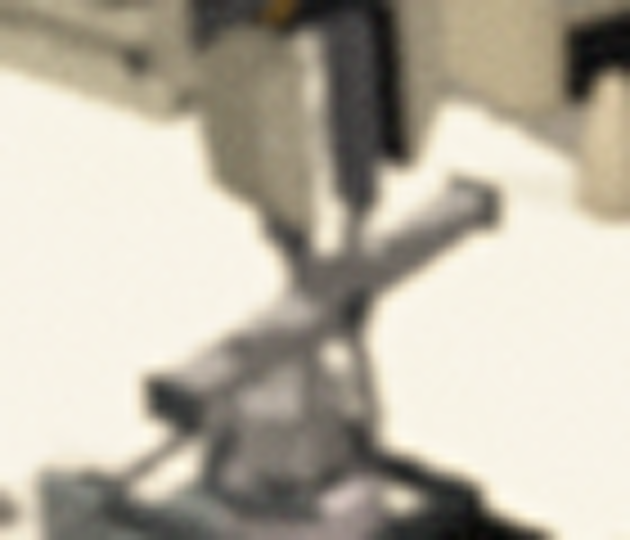

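The ring has slid over the spindle without contact: the spindle stands inside it at about (265,240), under the crossbar. I'll ease down until the ring touches the collar.

```bash
python3 -m jog '[[0,0,0,0,0,-0.1,0.25],[0,0,0,0,0,-0.15,0.25],[0,0,0,0,0,-0.15,0.25]]'
python3 -m jog '[[0,0,0,0,0,-0.05,0.25],[0,0,0,0,0,-0.1,0.25],[0,0,0,0,0,-0.1,0.25]]'
```

```text
clock: 13.6
ee_pos: [482.9, 187.4, 141.7]
ee_rot: [180.0, 0.0, 16.9]
contact_force: [-0.3, 0.3, -1.3]
opening: 30.6
grip_force: 30.0
clock: 13.9
ee_pos: [482.9, 187.4, 140.9]
ee_rot: [180.0, -0.0, 16.9]
contact_force: [-0.1, 0.9, -0.2]
opening: 30.6
grip_force: 30.0
```

```bash
python3 -m jog '[[0,0,0,0,0,-0.05,0.25],[0,0,0,0,0,-0.05,0.25]]'
python3 -m jog '[[0,0,0,0,0,-0.05,0.25],[0,0,0,0,0,-0.05,0.25]]'
```

```text
clock: 14.1
ee_pos: [483.0, 187.4, 140.6]
ee_rot: [180.0, -0.0, 16.9]
contact_force: [-0.8, 0.1, 2.8]
opening: 30.4
grip_force: 30.0
clock: 14.3
ee_pos: [483.0, 187.4, 140.4]
ee_rot: [180.0, -0.0, 16.9]
contact_force: [-2.4, -0.9, 5.8]
opening: 31.0
grip_force: 30.0
```

```bash
python3 -m jog '[[0,0,0,0,0,0.03,0.25],[0,0,0,0,0,0.03,0.25],[0,0,0,0,0,0.03,0.25],[0,0,0,0,0,0.03,0.25]]'
python3 -c "
from plant import status,finish_job
o=status.observe();print(o['ee_pos'],o['contact_force'],o['wrist_torque'],o['opening'],o['grip_force'])
print(finish_job())"
```

```text
clock: 14.7
ee_pos: [483.0, 187.4, 140.4]
ee_rot: [180.0, -0.0, 16.9]
contact_force: [-2.6, -0.6, 5.5]
opening: 30.9
grip_force: 30.0
[482.96068451 187.40734507 140.3601777 ] [-2.64717182 -0.64718001  5.48704549] [-0.09847001  0.37421254 -0.03356902] 30.939445769063287 30.012303292751312
the job is handed in; nothing more can be done
None
```

I handed the job in at 14.7 s: the lever is caught down, and the spread ring is over the spindle and touching down at the collar's height, with the pliers held fully squeezed at 30 N. The judge's result was not shown.

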